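Clear the spent twine off the kitchen string stand

ROBOT

A 6-joint arm with a two-finger parallel gripper is mounted at the origin on the work surface. World frame = base frame: x ahead of the robot, y to its left, z up, the work surface at z = 0. Lengths are in mm, angles in rad, forces in N, time in s.
With the tool pointing down it reaches from about 275 to 775 mm from the base axis. Payload 14.6 kg.
Tool frame: the origin (TCP) lies at the very end of the fingers, on their centre line; the grasp point (between the pads) lies 19 mm behind it; z points along the fingers, y is the line along which they close (so a half turn about z gives the same grasp; the last joint's range is limited). The gripper opens to 85 mm and grips with 20 to 120 N. Pads are 22 mm wide; open, the fingers measure 114 mm over their backs; the gripper's body (76 mm by 85 mm) begins 54 mm behind the grasp point. The pads swing forward as they close: fully open they stand 13 mm farther back than shut.
Start: joints at [-1.316, 0.263, -0.048, 1.259, 0, 1.415], TCP at [209.168, -481.536, 231.278] pointing down, gripper open.
Joint ranges: [-2.65, 2.65], [-0.89, 1.7], [-1.18, 1.37], [-2.13, 2.11], [-1.35, 1.29], [-3.14, 3.14]. Speed limits (rad/s): [1.89, 1.89, 2.57, 2.79, 3.14, 3.14].

INTERFACE

Orientations are given as a unit quaternion [x, y, z, w].
In Python, from workcell import arm gives the robot as it stands. The module is installed in compiled form; this text tells all that it offers.
- The arm moves only by the shell command python3 -m jog 'ROWS'. ROWS is JSON, a list of rows, each an object with "twist": the turn, a rotation vector about the tool's x, y, z in rad, a list of three; "translation": the shift along the tool's x, y, z in cm, a list of three; "fingers": the opening, from 0 (shut) to 1 (fully open). A call has 1 to 12 rows; each row shifts and turns the commanded pose from where the row before left it, along the tool's axes as they then stand; what a row does not reach is not made up. A row lasts 1/8 s, in which the tool goes at most 62.5 mm and 10.7 degrees, less where a joint would pass 70% of its speed; a pose out of reach is approached as far as the arm can. A call is refused whole if a number of a shift passes 6.25 or a number of a turn 0.188, either way. A call with a gripper value outside its range is refused whole. The fingers move at their own pace and stop on an object; the grip force is fixed at half the most. Time passes only in rows, so rows that do not move let the fingers close. It gives the time, the measured TCP pose, the force, the opening and the grip force at its end, in the units of the state.
- arm.state(): the state, without advancing time (a new reading comes with each control period).
- arm.get_image(name): name is "side" or "top" or "wrist"; returns the picture (400x640x3 uint8, red, green, blue); there is no depth.
- arm.calibration(name): a dict with "fx", "fy", "cx", "cy" (pixels), "k1" (the pictures are not rectified: a ray, as slopes to the right and down, at radius r is drawn at 1 + k1 r^2 times it, then the intrinsics apply), "camera_from_world" (4x4, takes a point from world to camera coordinates). Camera axes: x right, y down, z forward; pixel columns grow to the right and rows downward; lengths in mm; the calibration is good to about 2 mm. A picture is of the moment at which its call begins: read the wrist's pose just before it. calibration takes no time and is no camera call; for the wrist camera it gives the pose at the moment of the call.
- arm.hand_in(): hands the job in; it is judged then, once.
The state is a dict: "t": time; "joint_pos": joint angles; "qd": joint speeds; "tau": joint torques, N m; "ee_pos": TCP position; "ee_rot": TCP orientation; "wrist_force": force on the tool from outside, world axes, zero at the start; "wrist_torque": the same for the moment, N m; "finger_gap": finger opening in mm; "gripper_force": force on a finger pad.
Only numpy, scipy, OpenCV 4.12 (cv2) and the standard library are available. Lean on these libraries where they do the work, as an engineer would, in place of code of your own. Each camera call takes 0.05 s, during which the arm holds its last target. There are 200 camera calls.

TASK

The twine on the kitchen string stand is nearly used up: turn the wooden knob on top of the stand's post clockwise to its stop, so that the guide arm swings clear of the spool, then slide the spool straight up off its spindle. Set it down gently, standing on end, in the empty middle compartment of the bamboo caddy, without letting it fall. Leave the guide arm turned fully aside, and do not drag or tip the stand, the caddy or anything else on the worktop.

Things in the scene. Friction and masses are not known exactly. Their poses are not given: they have to be found in the camera images.
- stand: string stand, 1.6 kg, loose: marble slab 110 (x) x 190 (y) x 20 mm; origin at the centre of its underside, z up. In this frame the steel spindle (13 mm diameter, tip 115 mm up) stands at (0, +43) mm on a seat washer whose top is 24 mm up, and the post (10 mm diameter), which carries the guide arm, at (0, -43) mm. Heights are above the worktop.
- guide_arm (a joint): turn of the guide arm and its knob (one piece) about the post, rad: 0 = the eye exactly above the spindle, grows clockwise seen from above, hard stop at 1.5 = fully aside (the arm then points along the stand's +x). Starts between 0 and 0.3; stiff with friction (0.04 N m), stays where it is left.
- guide_knob (a point): point to grip the knob: on the post's axis, 176 mm above the worktop, middle of an upright wooden bar 38 mm long (along the arm) x 11 mm thick x 26 mm high (162 to 188 mm above the worktop). Its y axis points along the arm towards the eye, z up.
- guide_eye (a point): centre of the wire eye (25 mm outside diameter) at the end of the guide arm, 86 mm from the post's axis; the arm is a 6 mm steel rod 149 mm above the worktop. While it stands over the spool the spool cannot come off.
- spindle_tip (a point): top of the spindle, on its axis, 115 mm above the worktop.
- spool: the part-used spool: natural twine wound in a plain cylinder on a card tube, 58 mm diameter (up to 61 mm over corners), 75 mm high, bore 18 mm, about 0.13 kg. Origin at the centre of its lower end, z along its axis, up. It starts standing on the stand's seat washer with the spindle through its bore.
- caddy: open bamboo caddy, 92 (x) x 266 (y) x 36 mm high, loose, 0.6 kg: three compartments in a row along its y, each 82 x 82 mm inside; floor and outer walls 5 mm thick; dividers reach 31 mm above the worktop. The middle compartment is empty; a small bobbin and a tin lie in the end ones. Origin at the centre of its underside, z up.
- caddy_in (a point): centre of the middle compartment's floor (5 mm above the worktop); axes of the caddy.
- bobbin: small wooden bobbin, 44 mm diameter, 38 mm high, standing in one end compartment of the caddy; origin at the centre of its underside.
- tin: small round metal tin, 57 mm diameter, 34 mm high, standing in the other end compartment; origin at the centre of its underside.
- fresh_spool: full spool of twine standing on the worktop, 76 mm diameter, 105 mm high (bystander); origin at the centre of its underside.
- mortar: black stone mortar, 128 mm diameter, 85 mm high, its pestle leaning out to 145 mm above the worktop (bystander); origin at the centre of its underside.
- mill: dark wooden pepper mill, 58 mm diameter, 192 mm high (bystander); origin at the centre of its underside.
- spice_jar: brown glass spice jar, 42 mm diameter, 85 mm high, standing between the stand and the caddy (bystander); origin at the centre of its underside.
- salt_dish: white salt dish, 68 mm diameter, 34 mm high, close to the robot (bystander); origin at the centre of its underside.
- spoon: wooden spoon, 240 mm long, lying flat on the worktop on the robot's side of the other things (bystander).

How it is judged (in metres and radians):
On the way, in this order (a step that is already met when the one before it is completed fails the run):
1. the guide arm is turned clockwise to its stop while the spool is still on its spindle (value of joint guide_arm above 1.35 rad and z of spool in the frame of stand below 0.06 m), for 0.1 s.
2. the spool is lifted clear above the spindle's tip, upright (z of spool in the frame of spindle_tip above 0.002 m and angle between spool's own z axis and vertical below 0.35 rad), for 0.05 s.
At the end, for the whole second after the job is handed in: The spool stands upright (0.1 rad) at rest on the floor of the caddy's middle compartment (within 20 mm of its centre each way, foot within 6 mm of the floor); the guide arm is within 0.15 rad of its stop; stand and caddy are within 30 mm of where they were, the stand upright (0.05 rad) (x of spool in the frame of caddy_in between -0.02 and 0.02 m and y of spool in the frame of caddy_in between -0.02 and 0.02 m and z of spool in the frame of caddy_in between -0.006 and 0.006 m and angle between spool's own z axis and vertical below 0.1 rad and linear speed of spool below 0.02 m/s and value of joint guide_arm above 1.35 rad and angle between stand's own z axis and vertical below 0.05 rad and distance of each of stand, caddy from where it was at the start of the episode below 0.03 m); the robot touches nothing.
It fails at once if the stand or the caddy is dragged more than 30 mm or tipped more than 0.2 rad (distance of any of stand, caddy from where it was at the start of the episode above 0.03 m or angle between any of stand, caddy's own z axis and vertical above 0.2 rad).
It fails at once if the spool is let fall (faster than 0.6 m/s with no finger touching it, a drop of about 20 mm) (linear speed of spool above 0.6 m/s and contact force between the fingers and spool below 0.1 N).
It fails at once if the spool is pushed down harder than 40 N on the caddy (contact force between spool and caddy above 40 N).
It fails at once if the bobbin or the tin is moved more than 40 mm or knocked over (distance of any of bobbin, tin from where it was at the start of the episode above 0.04 m or angle between any of bobbin, tin's own z axis and vertical above 0.5 rad).
It fails at once if the mortar, fresh spool, pepper mill, spice jar, salt dish or wooden spoon is moved more than 30 mm (distance of any of mortar, fresh_spool, mill, spice_jar, salt_dish, spoon from where it was at the start of the episode above 0.03 m).
It also fails if it takes over 62 s, if anything falls off the work surface, if the arm or the gripper's body presses on something with over 40 N, if the wrist force passes 120 N, or if a joint passes its speed limit or range.

## Working session

There is one attempt and no reset: what is moved stays moved. The work goes in short steps, Python scripts to look and compute and a shell command to move; the robot and the scene stay as the last step left them, time stands still between calls to the robot, and variables do not carry over. Pictures are saved under pics/ and viewed, at most 10 in all, crops included, and the job is handed in when it is done.

```bash
mkdir -p pics; cat > h.py <<'E'
import numpy as np, cv2
from workcell import arm
from scipy.spatial.transform import Rotation as R
def snap(n,f):
    c=arm.calibration(n); im=arm.get_image(n); cv2.imwrite('pics/'+f,im[:,:,::-1]); np.save('pics/'+f+'.npy',c,allow_pickle=True); return c
def load(f): return np.load('pics/'+f+'.npy',allow_pickle=True).item()
def K(c): return np.array([[c['fx'],0,c['cx']],[0,c['fy'],c['cy']],[0,0,1.]]),np.array([c['k1'],0,0,0,0.])
def ray(c,px,z):
    k,d=K(c); u=cv2.undistortPoints(np.array([[px]],float),k,d)[0,0]
    T=np.array(c['camera_from_world']); Rm=T[:3,:3]; o=-Rm.T@T[:3,3]; v=Rm.T@np.array([u[0],u[1],1])
    return (o+v*(z-o[2])/v[2]).round(1)
def proj(c,P):
    k,d=K(c); T=np.array(c['camera_from_world'])
    return cv2.projectPoints(np.array(P,float).reshape(-1,3),cv2.Rodrigues(T[:3,:3])[0],T[:3,3],k,d)[0][:,0].round(0)
E
python3 - <<'E'
from h import *
for n in ['top','side']:
    c=snap(n,n+'1.png'); T=np.array(c['camera_from_world']); print(n,(-T[:3,:3].T@T[:3,3]).round())
print(R.from_quat(arm.state()['ee_rot']).as_matrix().round(3))
E
```

```text
top [ 445.   32. 1295.]
side [ 450. -726.  818.]
[[ 0.917  0.398 -0.   ]
 [ 0.398 -0.917  0.001]
 [ 0.    -0.001 -1.   ]]
```

View pics/top1.png

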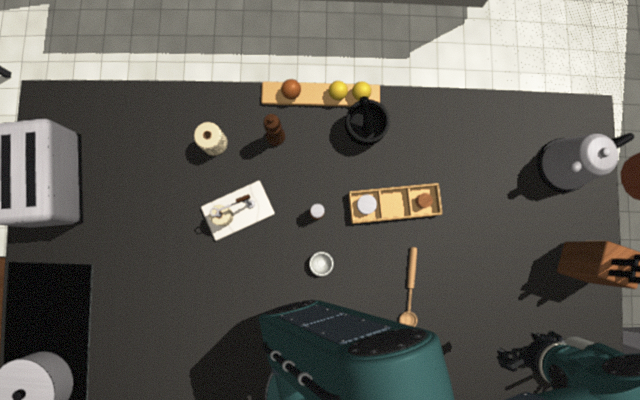

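View pics/side1.png

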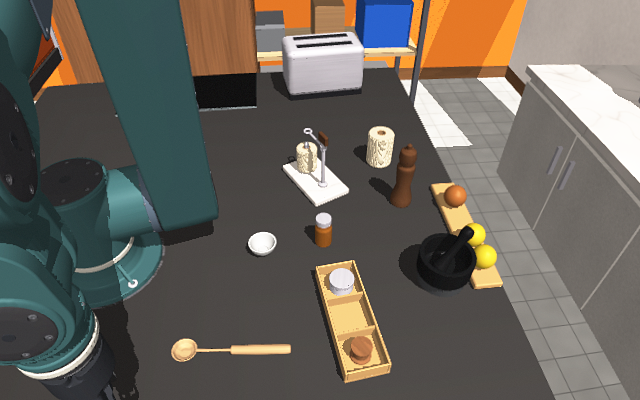

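The top view shows the stand at about (237,211), the caddy at about (395,203) with an empty middle compartment, the jar at (317,211) and the dish at (321,264). The side view agrees. I'll zoom in for exact corners.

```bash
python3 - <<'E'
import cv2
a=cv2.imread('pics/top1.png');b=cv2.imread('pics/side1.png')
import numpy as np
t=cv2.resize(a[170:250,190:290],None,fx=6,fy=6,interpolation=cv2.INTER_CUBIC) #600x480
cv2.imwrite('pics/cropA.png',t)
u=cv2.resize(a[175:235,340:450],None,fx=5,fy=5,interpolation=cv2.INTER_CUBIC)
v=cv2.resize(b[115:210,275:385],None,fx=5,fy=5,interpolation=cv2.INTER_CUBIC)[:, :]
w=np.zeros((300+300,800,3),np.uint8); w[:300,:550]=u; v=cv2.resize(b[120:210,275:375],None,fx=3.3,fy=3.3,interpolation=cv2.INTER_CUBIC); w[300:300+v.shape[0],:v.shape[1]]=v
cv2.imwrite('pics/cropB.png',w)
E
```

```text
(no output)
```

View pics/cropA.png

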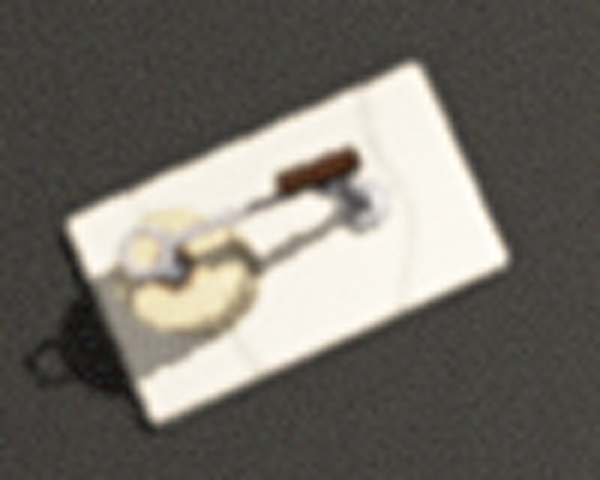

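View pics/cropB.png

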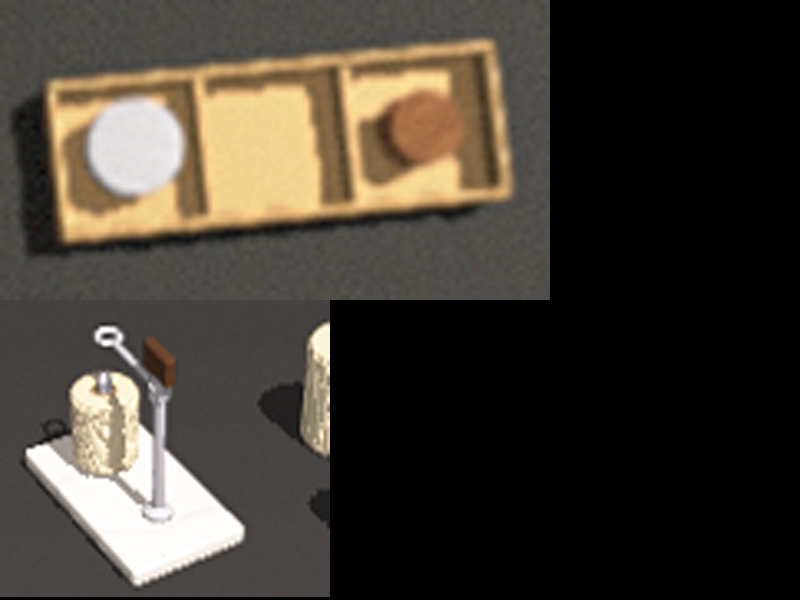

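```bash
cat >m.py <<'E'
from h import *
c=load('top1.png')
f=lambda x,y,s,ox,oy:((x+.5)/s-.5+ox,(y+.5)/s-.5+oy)
S=np.array([ray(c,f(x,y,6,190,170),20) for x,y in [(66,218),(418,60),(510,265),(155,427)]])
C=np.array([ray(c,f(x,y,5,340,175),36) for x,y in [(50,82),(492,40),(512,200),(65,242)]])
for n,A in (('stand',S),('caddy',C)):
    o=A.mean(0); y=(A[0]+A[3]-A[1]-A[2])[:2]; a=np.arctan2(-y[0],y[1])
    print(n,o,'yaw',a,[np.linalg.norm(A[i]-A[i-1]).round() for i in range(4)])
    if n=='stand':
        yv=np.array([-np.sin(a),np.cos(a)]); print('spindle',o[:2]+43*yv,'post',o[:2]-43*yv)
k=ray(c,f(318,170,6,190,170),188);e=ray(c,f(150,252,6,190,170),149);print('knob',k,'eye',e)
print('seat post',ray(c,f(360,207,6,190,170),22),'spooltop',ray(c,f(182,262,6,190,170),99))
for n,p,z in (('jar',(317,211),85),('mill',(272,123),192),('dish',(321,264),34),('fresh',(207,136),105)): print(n,ray(c,p,z))
c=load('side1.png')
print('side knob',ray(c,f(158,352,3.3,275,0)[:1]+(120+(352-300)/3.3,),180), 'eye',ray(c,(275+108/3.3,120+36/3.3),149),'post foot',ray(c,(275+157/3.3,120+212/3.3),22))
E
python3 m.py
```

```text
stand [538.425 237.2    20.   ] yaw 0.4489793129357985 [np.float64(112.0), np.float64(189.0), np.float64(111.0), np.float64(189.0)]
spindle [519.76101198 275.93829567] post [557.08898802 198.46170433]
caddy [ 567.8 -226.2   36. ] yaw 0.11450078513451475 [np.float64(94.0), np.float64(264.0), np.float64(95.0), np.float64(265.0)]
knob [557.  198.2 188. ] eye [523.2 276.7 149. ]
seat post [556.1 202.   22. ] spooltop [522.4 272.5  99. ]
jar [535.2   5.2  85. ]
mill [753.5 128.6 192. ]
dish [386.3 -10.3  34. ]
fresh [736.9 316.5 105. ]
side knob [556.7 203.8 180. ] eye [524.4 275.8 149. ] post foot [557.5 197.6  22. ]
```

```bash
cat >to.py <<'E'
import sys
from h import *
s=arm.state(); r=R.from_quat(s['ee_rot']); 
x,y,z=map(float,sys.argv[1:4]); M=r.as_matrix()
print('t',s['t'],'pos',np.round(s['ee_pos'],1),'shift cm',(r.inv().apply(np.array([x,y,z])-s['ee_pos'])/10).round(2),'yaw x',np.arctan2(M[1,0],M[0,0]).round(3))
if len(sys.argv)>4:
    g=float(sys.argv[4]); G=R.from_matrix([[np.cos(g),np.sin(g),0],[np.sin(g),-np.cos(g),0],[0,0,-1]])
    print('twist',(r.inv()*G).as_rotvec().round(3))
print('q',np.round(s['joint_pos'],2),'F',np.round(s['wrist_force'],1),'gap',s['finger_gap'],s['gripper_force'])
E
python3 -m jog '[{"twist":[0,0,-0.18],"translation":[0,0,0],"fingers":1},{"twist":[0,0,-0.18],"translation":[0,0,0],"fingers":1},{"twist":[0,0,-0.18],"translation":[0,0,0],"fingers":1},{"twist":[0,0,-0.18],"translation":[0,0,0],"fingers":1},{"twist":[0,0,-0.18],"translation":[0,0,0],"fingers":1},{"twist":[0,0,-0.18],"translation":[0,0,0],"fingers":1},{"twist":[0,0,-0.18],"translation":[0,0,0],"fingers":1},{"twist":[0,0,-0.18],"translation":[0,0,0],"fingers":1},{"twist":[0,0,-0.18],"translation":[0,0,0],"fingers":1},{"twist":[0,0,-0.18],"translation":[0,0,0],"fingers":1},{"twist":[0,0,-0.18],"translation":[0,0,0],"fingers":1},{"twist":[0,0,-0.18],"translation":[0,0,0],"fingers":1}]'; python3 to.py 557 198.5 260
```

```text
t: 1.6
ee_pos: [209.1, -481.3, 231.0]
ee_rot: [0.279, 0.96, 0.0, -0.0]
wrist_force: [0.0, -0.6, -0.3]
finger_gap: 85.0
gripper_force: 0.0
t 1.6 pos [ 209.1 -481.3  231. ] shift cm [ 7.08 76.04 -2.86] yaw x 2.576
q [-1.32  0.26 -0.05  1.26 -0.   -0.75] F [ 0.  -0.6 -0.3] gap 84.99555417862236 0.0
```

```bash
python3 -m jog '[{"twist":[0,0,0],"translation":[0.5,5.4,-0.25],"fingers":1},{"twist":[0,0,0],"translation":[0.5,5.4,-0.25],"fingers":1},{"twist":[0,0,0],"translation":[0.5,5.4,-0.25],"fingers":1},{"twist":[0,0,0],"translation":[0.5,5.4,-0.25],"fingers":1},{"twist":[0,0,0],"translation":[0.5,5.4,-0.25],"fingers":1},{"twist":[0,0,0],"translation":[0.5,5.4,-0.25],"fingers":1},{"twist":[0,0,0],"translation":[0.5,5.4,-0.25],"fingers":1},{"twist":[0,0,0],"translation":[0.5,5.4,-0.25],"fingers":1},{"twist":[0,0,0],"translation":[0.5,5.4,-0.25],"fingers":1},{"twist":[0,0,0],"translation":[0.5,5.4,-0.25],"fingers":1},{"twist":[0,0,0],"translation":[0.5,5.4,-0.25],"fingers":1},{"twist":[0,0,0],"translation":[0.5,5.4,0],"fingers":1}]'>/dev/null; python3 -m jog '[{"twist":[0,0,-0.18],"translation":[0,0,0],"fingers":1},{"twist":[0,0,-0.18],"translation":[0,0,0],"fingers":1},{"twist":[0,0,-0.18],"translation":[0,0,0],"fingers":1},{"twist":[0,0,-0.18],"translation":[0,0,0],"fingers":1},{"twist":[0,0,-0.18],"translation":[0,0,0],"fingers":1},{"twist":[0,0,-0.18],"translation":[0,0,0],"fingers":1},{"twist":[0,0,-0.18],"translation":[0,0,0],"fingers":1},{"twist":[0,0,-0.18],"translation":[0,0,0],"fingers":1},{"twist":[0,0,-0.18],"translation":[0,0,0],"fingers":1},{"twist":[0,0,-0.18],"translation":[0,0,0],"fingers":1},{"twist":[0,0,-0.18],"translation":[0,0,0],"fingers":1},{"twist":[0,0,-0.18],"translation":[0,0,0],"fingers":1}]' >/dev/null; python3 to.py 557 198.5 260 -1.16
```

```text
t 4.6 pos [509.2  95.8 258.5] shift cm [-10.15  -5.01  -0.15] yaw x -1.548
twist [ 0.001  0.    -0.388]
q [ 0.03  0.25  0.    1.33  0.   -1.57] F [-0.2 -0.9 -0.7] gap 85.34079582477467 0.0
```

```bash
python3 -m jog '[{"twist":[0,0,0],"translation":[-5.1,-2.5,0],"fingers":1},{"twist":[0,0,0],"translation":[-5.0,-2.5,0],"fingers":1},{"twist":[0,0,-0.18],"translation":[0,0,0],"fingers":1},{"twist":[0,0,-0.18],"translation":[0,0,0],"fingers":1},{"twist":[0,0,-0.028],"translation":[0,0,0],"fingers":1},{"twist":[0,0,0],"translation":[0,0,0],"fingers":1},{"twist":[0,0,0],"translation":[0,0,0],"fingers":1}]'>/dev/null; python3 to.py 557 198.5 260 -1.16; python3 -c "
from h import *
c=snap('wrist','w1.png'); print(proj(c,[[557,198.5,188],[557-34*.45,198.5+78*.22,188],[523,276.7,149],[520,276,115]]))"
```

```text
t 5.475 pos [557.6 197.6 258.8] shift cm [-0.11  0.02 -0.12] yaw x -1.168
twist [ 0.     0.    -0.008]
q [ 0.2   0.38  0.19  1.39  0.   -1.77] F [-0.2 -0.5  0.9] gap 85.21950555870383 0.0
[[316. 211.]
 [327. 241.]
 [317. 290.]
 [320. 270.]]
```

View pics/w1.png

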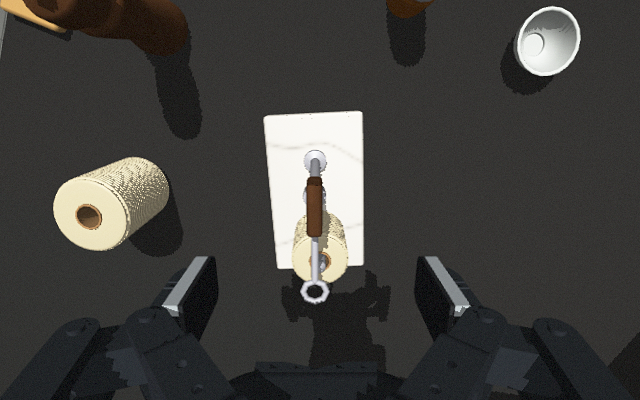

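```bash
python3 -c "
from h import *
c=load('w1.png'); print(ray(c,(314.5,208),188),ray(c,(314,235),188),ray(c,(315,180),188),ray(c,(315,291),149))"
python3 -m jog '[{"twist":[0,0,0],"translation":[-0.1,0,2],"fingers":1},{"twist":[0,0,0],"translation":[0,0,2.5],"fingers":1},{"twist":[0,0,0],"translation":[0,0,2.5],"fingers":1},{"twist":[0,0,0],"translation":[0,0,1.6],"fingers":1},{"twist":[0,0,0],"translation":[0,0,0],"fingers":1},{"twist":[0,0,0],"translation":[0,0,0],"fingers":1}]'; python3 to.py 557 198.5 162
```

```text
[558.9 197.  188. ] [551.7 214.8 188. ] [566.1 179.4 188. ] [523.9 278.4 149. ]
t: 6.28
ee_pos: [557.5, 198.6, 173.6]
ee_rot: [0.835, -0.551, 0.0, -0.0]
wrist_force: [0.9, -0.2, -0.2]
finger_gap: 85.5
gripper_force: 0.0
t 6.275 pos [557.5 198.6 173.6] shift cm [-0.01  0.06  1.16] yaw x -1.166
q [ 0.2   0.4  -0.    1.17 -0.   -1.77] F [ 0.9 -0.2 -0.2] gap 85.53223140037277 0.0
```

```bash
python3 -m jog '[{"twist":[0,0,0],"translation":[0,0,1.0],"fingers":0.5},{"twist":[0,0,0],"translation":[0,0,0],"fingers":0.3},{"twist":[0,0,0],"translation":[0,0,0],"fingers":0.2},{"twist":[0,0,0],"translation":[0,0,0],"fingers":0.1},{"twist":[0,0,0],"translation":[0,0,0],"fingers":0},{"twist":[0,0,0],"translation":[0,0,0],"fingers":0},{"twist":[0,0,0],"translation":[0,0,0],"fingers":0},{"twist":[0,0,0],"translation":[0,0,0],"fingers":0}]'; python3 to.py 557 198.5 162
```

```text
t: 7.28
ee_pos: [557.7, 198.8, 163.1]
ee_rot: [0.835, -0.55, 0.0, -0.001]
wrist_force: [3.9, 2.2, 1.4]
finger_gap: 10.0
gripper_force: 60.0
t 7.275 pos [557.7 198.8 163.1] shift cm [0.   0.08 0.11] yaw x -1.165
q [ 0.2   0.4  -0.02  1.14  0.   -1.77] F [3.9 2.2 1.4] gap 9.957742203800342 59.968392848968506
```

```bash
python3 -m jog '[{"twist":[0,0,0.1],"translation":[0,-0.04,0],"fingers":0},{"twist":[0,0,0.12],"translation":[0,0,0],"fingers":0},{"twist":[0,0,0.12],"translation":[0,0,0],"fingers":0},{"twist":[0,0,0.12],"translation":[0,0,0],"fingers":0},{"twist":[0,0,0.12],"translation":[0,0,0],"fingers":0},{"twist":[0,0,0.12],"translation":[0,0,0],"fingers":0}]';python3 to.py 557.7 198.8 163; python3 -c "
from workcell import arm
print(arm.state()['wrist_torque'])"
```

```text
t: 8.02
ee_pos: [557.2, 199.0, 163.0]
ee_rot: [-0.594, 0.804, 0.0, -0.0]
wrist_force: [-0.8, 2.5, 3.8]
finger_gap: 9.6
gripper_force: 60.4
t 8.025 pos [557.2 199.  163. ] shift cm [ 0.01 -0.06  0.  ] yaw x -1.869
q [ 0.21  0.4  -0.02  1.15  0.   -1.07] F [-0.8  2.5  3.8] gap 9.575281831091383 60.39092481136322
[0.57988313 0.38325768 0.07755856]
```

Turning smoothly with low force; about 0.76 rad remains.

```bash
python3 -m jog '[{"twist":[0,0,0.12],"translation":[0,0,0],"fingers":0},{"twist":[0,0,0.12],"translation":[0,0,0],"fingers":0},{"twist":[0,0,0.12],"translation":[0,0,0],"fingers":0},{"twist":[0,0,0.12],"translation":[0,0,0],"fingers":0},{"twist":[0,0,0.12],"translation":[0,0,0],"fingers":0},{"twist":[0,0,0.1],"translation":[0,0,0],"fingers":0},{"twist":[0,0,0],"translation":[0,0,0],"fingers":0}]';python3 to.py 557.7 198.8 163; python3 -c "
from workcell import arm
print(arm.state()['wrist_torque'])"
```

```text
t: 8.9
ee_pos: [556.4, 199.6, 163.0]
ee_rot: [-0.284, 0.959, 0.001, -0.001]
wrist_force: [-6.3, 6.6, 6.0]
finger_gap: 9.6
gripper_force: 60.8
t 8.9 pos [556.4 199.6 163. ] shift cm [-0.06 -0.14 -0.  ] yaw x -2.566
q [ 0.21  0.4  -0.02  1.15  0.   -0.37] F [-6.3  6.6  6. ] gap 9.57947688535607 60.790860056877136
[1.50100307 1.15245666 0.02389159]
```

```bash
python3 -m jog '[{"twist":[0,0,0.05],"translation":[0,0.12,0],"fingers":0},{"twist":[0,0,0.04],"translation":[0,0,0],"fingers":0},{"twist":[0,0,0],"translation":[0,0,0],"fingers":0}]';python3 to.py 557.7 198.8 163; python3 -c "
from workcell import arm
print(arm.state()['wrist_torque'])"
```

```text
t: 9.28
ee_pos: [556.2, 199.8, 163.0]
ee_rot: [-0.241, 0.971, 0.0, -0.0]
wrist_force: [-2.5, -0.2, 5.7]
finger_gap: 9.9
gripper_force: 62.7
t 9.275 pos [556.2 199.8 163. ] shift cm [-0.09 -0.16 -0.  ] yaw x -2.655
q [ 0.21  0.4  -0.02  1.15  0.   -0.28] F [-2.5 -0.2  5.7] gap 9.924491442712014 62.678786516189575
[0.08874111 0.54713921 0.89087429]
```

```bash
python3 -m jog '[{"twist":[0,0,0],"translation":[0,0,0],"fingers":0.3},{"twist":[0,0,0],"translation":[0,0,0],"fingers":0.5},{"twist":[0,0,0],"translation":[0,0,0],"fingers":0.6},{"twist":[0,0,0],"translation":[0,0,-2],"fingers":0.6},{"twist":[0,0,0],"translation":[0,0,-4],"fingers":1},{"twist":[0,0,-0.15],"translation":[0,0,-3],"fingers":1},{"twist":[0,0,-0.17],"translation":[0,0,0],"fingers":1},{"twist":[0,0,-0.17],"translation":[0,0,0],"fingers":1},{"twist":[0,0,-0.17],"translation":[0,0,0],"fingers":1},{"twist":[0,0,-0.17],"translation":[0,0,0],"fingers":1},{"twist":[0,0,-0.17],"translation":[0,0,0],"fingers":1},{"twist":[0,0,-0.17],"translation":[0,0,0],"fingers":1}]'>/dev/null
python3 -m jog '[{"twist":[0,0,-0.17],"translation":[0,0,0],"fingers":1},{"twist":[0,0,-0.17],"translation":[0,0,0],"fingers":1},{"twist":[0,0,0],"translation":[0,0,0],"fingers":1},{"twist":[0,0,0],"translation":[0,0,0],"fingers":1}]'; python3 to.py 520 276 250 -1.12; python3 -c "
from h import *
snap('wrist','w2.png')"
```

```text
t: 11.28
ee_pos: [556.9, 199.8, 252.8]
ee_rot: [0.839, -0.544, -0.0, 0.0]
wrist_force: [-0.3, -0.3, 0.0]
finger_gap: 85.3
gripper_force: 0.0
t 11.275 pos [556.9 199.8 252.8] shift cm [-8.47  0.25  0.28] yaw x -1.149
twist [ 0.    -0.    -0.029]
q [ 0.21  0.38  0.18  1.37 -0.   -1.79] F [-0.3 -0.3  0. ] gap 85.29823900608008 0.0
```

View pics/w2.png

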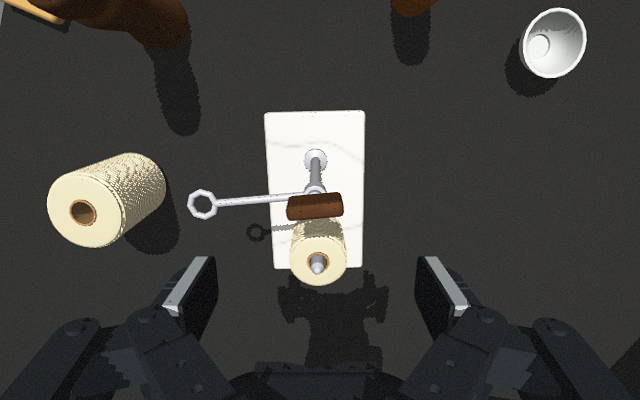

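The arm now points aside (eye at (202,204)) and the spool is still on. Its top face is centred at about (318,259), with the spindle tip at (318,265).

```bash
python3 -c "
from h import *
c=load('w2.png'); print('tip',ray(c,(318,265),115),'spool',ray(c,(318,258),99),'knob',ray(c,(314.5,204),188),'eye',ray(c,(202,204),149)); 
cor=np.array([ray(c,p,20) for p in [(265,112),(363,111),(364,267),(277,269)]]);print(cor)"
python3 -m jog '[{"twist":[0,0,0],"translation":[-4.2,0.12,0],"fingers":1},{"twist":[0,0,-0.03],"translation":[-4.2,0.12,0],"fingers":1},{"twist":[0,0,0],"translation":[0,0,0],"fingers":1},{"twist":[0,0,0],"translation":[0,0,0],"fingers":1}]' >/dev/null; python3 to.py 520 276 60 -1.12
```

```text
tip [523.1 270.5 115. ] spool [522.4 271.7  99. ] knob [560.2 194.7 188. ] eye [632.7 242.2 149. ]
[[627.5 175.3  20. ]
 [532.7 131.5  20. ]
 [447.9 298.1  20. ]
 [544.3 344.5  20. ]]
t 11.825 pos [520.2 275.1 252.8] shift cm [-0.1  -0.02 19.28] yaw x -1.117
twist [-0.    -0.     0.003]
q [ 0.35  0.37  0.17  1.37 -0.   -1.68] F [-0.  -0.5 -0.3] gap 85.35461088755083 0.0
```

```bash
python3 -m jog '[{"twist":[0,0,0],"translation":[-0.1,0,4],"fingers":1},{"twist":[0,0,0],"translation":[0,0,4],"fingers":1},{"twist":[0,0,0],"translation":[0,0,3],"fingers":1},{"twist":[0,0,0],"translation":[0,0,3],"fingers":1},{"twist":[0,0,0],"translation":[0,0,3],"fingers":1},{"twist":[0,0,0],"translation":[0,0,2.3],"fingers":1},{"twist":[0,0,0],"translation":[0,0,0],"fingers":1},{"twist":[0,0,0],"translation":[0,0,0],"fingers":0.8},{"twist":[0,0,0],"translation":[0,0,0],"fingers":0.75}]'; python3 to.py 520 276 60 -1.12
python3 -m jog '[{"twist":[0,0,0],"translation":[0,0,0],"fingers":0.6},{"twist":[0,0,0],"translation":[0,0,0],"fingers":0.5},{"twist":[0,0,0],"translation":[0,0,0],"fingers":0.5},{"twist":[0,0,0],"translation":[0,0,0],"fingers":0.4},{"twist":[0,0,0],"translation":[0,0,0],"fingers":0.4}]'
```

```text
t: 12.95
ee_pos: [520.3, 276.2, 60.8]
ee_rot: [0.848, -0.529, 0.0, -0.001]
wrist_force: [-0.2, -1.1, 0.9]
finger_gap: 64.1
gripper_force: 0.0
t 12.95 pos [520.3 276.2  60.8] shift cm [0.01 0.04 0.08] yaw x -1.116
twist [-0.002 -0.     0.004]
q [ 0.35  0.47 -0.21  0.89 -0.   -1.68] F [-0.2 -1.1  0.9] gap 64.09522392011166 0.0
t: 13.58
ee_pos: [520.2, 276.4, 61.1]
ee_rot: [0.848, -0.529, 0.001, -0.001]
wrist_force: [-1.3, -1.4, 9.2]
finger_gap: 56.8
gripper_force: 61.9
```

```bash
python3 -m jog '[{"twist":[0,0,0],"translation":[0,0,-0.5],"fingers":0.4},{"twist":[0,0,0],"translation":[0,0,-1],"fingers":0.4},{"twist":[0,0,0],"translation":[0,0,-1.5],"fingers":0.4}]'; python3 -m jog '[{"twist":[0,0,0],"translation":[0,0,-2],"fingers":0.4},{"twist":[0,0,0],"translation":[0,0,-2],"fingers":0.4},{"twist":[0,0,0],"translation":[0,0,-2],"fingers":0.4},{"twist":[0,0,0],"translation":[0,0,-2],"fingers":0.4},{"twist":[0,0,0],"translation":[0,0,-2],"fingers":0.4},{"twist":[0,0,0],"translation":[0,0,-2],"fingers":0.4},{"twist":[0,0,0],"translation":[0,0,-2],"fingers":0.4},{"twist":[0,0,0],"translation":[0,0,-1.6],"fingers":0.4},{"twist":[0,0,0],"translation":[0,0,0],"fingers":0.4},{"twist":[0,0,0],"translation":[0,0,0],"fingers":0.4}]';  python3 to.py 567.8 -226.2 245 -1.12; python3 -c "
from h import *
snap('side','s2.png')"
```

```text
t: 13.95
ee_pos: [519.5, 276.2, 90.6]
ee_rot: [0.848, -0.529, -0.0, 0.0]
wrist_force: [-0.1, 0.6, -2.0]
finger_gap: 56.5
gripper_force: 63.8
t: 15.2
ee_pos: [519.4, 276.1, 245.5]
ee_rot: [0.848, -0.529, -0.0, 0.0]
wrist_force: [-0.1, -0.0, -1.7]
finger_gap: 56.7
gripper_force: 63.9
t 15.2 pos [519.4 276.1 245.5] shift cm [47.24 17.75  0.06] yaw x -1.115
twist [0.    0.    0.005]
q [ 0.35  0.37  0.15  1.35 -0.   -1.68] F [-0.1 -0.  -1.7] gap 56.70774808997555 63.891428746283054
```

View pics/s2.png

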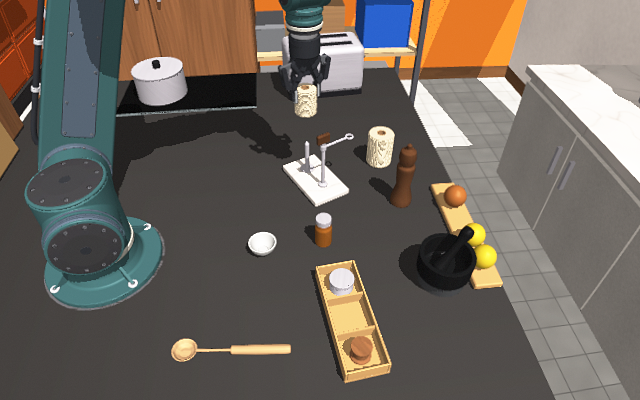

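The spool is held upright at about (306,101), clear of the spindle, and the guide arm is aside. Now over to the caddy.

```bash
python3 -m jog '[{"twist":[0,0,0],"translation":[2,0.75,0],"fingers":0.4},{"twist":[0,0,0],"translation":[4,1.5,0],"fingers":0.4},{"twist":[0,0,0],"translation":[4.5,1.7,0],"fingers":0.4},{"twist":[0,0,0],"translation":[4.5,1.7,0],"fingers":0.4},{"twist":[0,0,0],"translation":[4.5,1.7,0],"fingers":0.4},{"twist":[0,0,0],"translation":[4.5,1.7,0],"fingers":0.4},{"twist":[0,0,0],"translation":[4.5,1.7,0],"fingers":0.4},{"twist":[0,0,0],"translation":[4.5,1.7,0],"fingers":0.4},{"twist":[0,0,0],"translation":[4.5,1.7,0],"fingers":0.4},{"twist":[0,0,0],"translation":[4.5,1.7,0],"fingers":0.4},{"twist":[0,0,0],"translation":[3.2,1.2,0],"fingers":0.4},{"twist":[0,0,0],"translation":[2,0.7,0],"fingers":0.4}]' >/dev/null; python3 -m jog '[{"twist":[0,0,0],"translation":[0,0,0],"fingers":0.4},{"twist":[0,0,0],"translation":[0,0,0],"fingers":0.4}]'; python3 to.py 567.8 -226.2 120 -1.12
```

```text
t: 17.0
ee_pos: [567.7, -225.0, 245.8]
ee_rot: [0.849, -0.529, -0.0, -0.0]
wrist_force: [-0.6, 0.8, -1.3]
finger_gap: 56.7
gripper_force: 63.9
t 17.0 pos [ 567.7 -225.   245.8] shift cm [ 0.12  0.04 12.58] yaw x -1.115
twist [-0.     0.     0.005]
q [-0.51  0.41  0.22  1.38  0.   -2.54] F [-0.6  0.8 -1.3] gap 56.67746380012009 63.899129033088684
```

```bash
python3 -m jog '[{"twist":[0,0,0],"translation":[0.1,0,2.5],"fingers":0.4},{"twist":[0,0,0],"translation":[0,0,4],"fingers":0.4},{"twist":[0,0,0],"translation":[0,0,4],"fingers":0.4},{"twist":[0,0,0],"translation":[0,0,2.5],"fingers":0.4},{"twist":[0,0,0],"translation":[0,0,0],"fingers":0.4},{"twist":[0,0,0],"translation":[0,0,0],"fingers":0.4}]'>/dev/null;  python3 to.py 567.8 -226.2 45 -1.12; python3 -c "
from h import *
c=snap('side','s3.png'); im=cv2.imread('pics/s3.png')
cv2.imwrite('pics/s3c.png',cv2.resize(im[200:400,260:430],None,fx=3,fy=3,interpolation=cv2.INTER_CUBIC))
P=np.array([ray(c,p,36) for p in [(317,264),(355,262),(389.5,371),(344.5,381)]]);print(P,P.mean(0))
"
```

```text
t 17.75 pos [ 568.8 -226.3  117.1] shift cm [-0.06  0.09  7.21] yaw x -1.115
twist [-0.001 -0.001  0.005]
q [-0.51  0.46 -0.05  1.05  0.   -2.54] F [ 0.   0.1 -1.7] gap 56.50427655854402 64.11864370107651
[[ 512.4  -95.    36. ]
 [ 599.7  -98.2   36. ]
 [ 622.1 -366.7   36. ]
 [ 535.  -376.5   36. ]] [ 567.3 -234.1   36. ]
```

View pics/s3c.png

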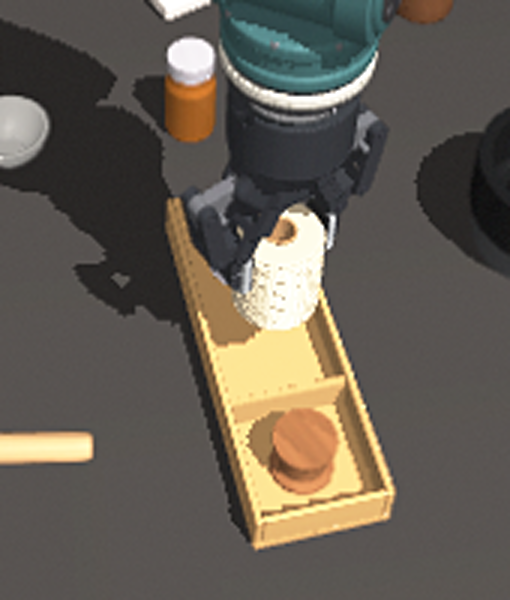

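The near rim corners are at crop (256,522) and (392,490), and the near divider's top runs from (233,410) to (345,378). My earlier lower-left pixel was the foot of the wall, so I'll recompute.

```bash
python3 -c "
from h import *
c=load('s3.png'); q=lambda x,y:(260+x/3-.33,200+y/3-.33)
P=np.array([ray(c,q(*p),36) for p in [(256,521),(392,490)]]);m=P.mean(0);print(P)
a=.1145;y=np.array([-np.sin(a),np.cos(a)]);print('centre from end',m[:2]+133*y)
D=np.array([ray(c,q(*p),31) for p in [(233,412),(345,378)]]);print(D,'centre from divider',D.mean(0)[:2]+43.5*y)
print('far left pred',proj(c,[567.8-46*np.cos(a)-133*np.sin(a),-226.2-46*np.sin(a)+133*np.cos(a),36]))
"
```

```text
[[ 538.1 -361.7   36. ]
 [ 627.1 -351.    36. ]]
centre from end [ 567.4047531  -224.22087955]
[[ 534.5 -281.5   31. ]
 [ 613.8 -264.2   31. ]] centre from divider [ 569.18012601 -229.63483654]
far left pred [[315. 266.]]
```

Both estimates agree with (568,-226), so I'm lowering.

```bash
python3 -m jog '[{"twist":[0,0,0],"translation":[-0.05,0.05,1.5],"fingers":0.4},{"twist":[0,0,0],"translation":[0,0,1.7],"fingers":0.4},{"twist":[0,0,0],"translation":[0,0,1.7],"fingers":0.4},{"twist":[0,0,0],"translation":[0,0,1.2],"fingers":0.4},{"twist":[0,0,0],"translation":[0,0,0.6],"fingers":0.4},{"twist":[0,0,0],"translation":[0,0,0],"fingers":0.4},{"twist":[0,0,0],"translation":[0,0,0],"fingers":0.4}]';  python3 -m jog '[{"twist":[0,0,0],"translation":[0,0,0.2],"fingers":0.4},{"twist":[0,0,0],"translation":[0,0,0.15],"fingers":0.4},{"twist":[0,0,0],"translation":[0,0,0],"fingers":0.4}]'
```

```text
t: 18.68
ee_pos: [567.9, -226.6, 49.3]
ee_rot: [0.848, -0.529, 0.0, -0.0]
wrist_force: [-0.2, 0.4, -0.8]
finger_gap: 56.2
gripper_force: 64.1
t: 19.05
ee_pos: [567.5, -226.4, 45.2]
ee_rot: [0.848, -0.529, -0.0, 0.0]
wrist_force: [0.2, -0.4, -1.4]
finger_gap: 56.5
gripper_force: 64.1
```

```bash
python3 -m jog '[{"twist":[0,0,0],"translation":[0,0,0.15],"fingers":0.4},{"twist":[0,0,0],"translation":[0,0,0.1],"fingers":0.4},{"twist":[0,0,0],"translation":[0,0,0],"fingers":0.4}]';python3 -m jog '[{"twist":[0,0,0],"translation":[0,0,0.08],"fingers":0.4},{"twist":[0,0,0],"translation":[0,0,0],"fingers":0.4}]'
```

```text
t: 19.42
ee_pos: [567.6, -226.4, 42.7]
ee_rot: [0.848, -0.529, -0.0, -0.0]
wrist_force: [-0.5, -1.3, -1.3]
finger_gap: 56.5
gripper_force: 64.1
t: 19.68
ee_pos: [567.7, -226.5, 42.2]
ee_rot: [0.848, -0.529, 0.0, 0.0]
wrist_force: [-1.5, 1.7, 2.4]
finger_gap: 56.5
gripper_force: 64.3
```

Contact (force went from -1.3 to +2.4 N). Releasing and rising.

```bash
python3 -m jog '[{"twist":[0,0,0],"translation":[0,0,0],"fingers":0.7},{"twist":[0,0,0],"translation":[0,0,0],"fingers":0.8},{"twist":[0,0,0],"translation":[0,0,0],"fingers":0.95},{"twist":[0,0,0],"translation":[0,0,0],"fingers":0.95},{"twist":[0,0,0],"translation":[0,0,-1],"fingers":0.95},{"twist":[0,0,0],"translation":[0,0,-3],"fingers":0.95},{"twist":[0,0,0],"translation":[0,0,-4],"fingers":0.95},{"twist":[0,0,0],"translation":[0,0,-5],"fingers":0.95},{"twist":[0,0,0],"translation":[0,0,-5],"fingers":0.95},{"twist":[0,0,0],"translation":[-6,0,0],"fingers":0.95},{"twist":[0,0,0],"translation":[-6,0,0],"fingers":0.95},{"twist":[0,0,0],"translation":[0,0,0],"fingers":0.95}]'; python3 -c "
from h import *
a=snap('side','s4.png');b=snap('wrist','w4.png')
im=np.hstack([cv2.resize(cv2.imread('pics/s4.png')[110:400,260:440],(360,580)),cv2.resize(cv2.imread('pics/w4.png'),(440,275),interpolation=cv2.INTER_AREA).copy() if 0 else cv2.copyMakeBorder(cv2.resize(cv2.imread('pics/w4.png'),(440,275)),0,305,0,0,cv2.BORDER_CONSTANT)])
cv2.imwrite('pics/f.png',im)"
```

```text
t: 21.18
ee_pos: [513.1, -115.8, 223.4]
ee_rot: [0.849, -0.528, 0.0, -0.0]
wrist_force: [0.6, -0.9, -0.5]
finger_gap: 81.5
gripper_force: 0.0
```

View pics/f.png

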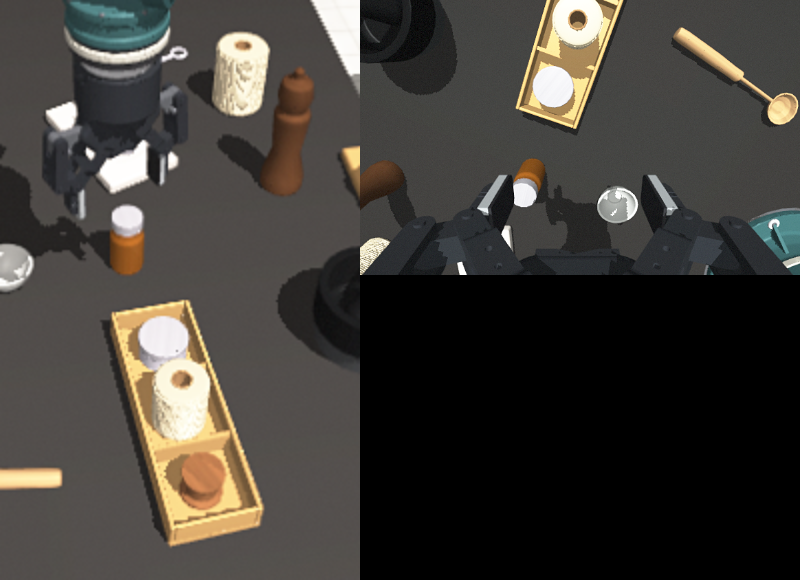

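The spool stands upright in the middle compartment (left view at about (181,400)), the guide arm is aside, and the robot is clear.

```bash
python3 -c "
from workcell import arm
print(arm.hand_in())"
```

```text
the job is handed in; nothing more can be done
None
```

I handed the job in at about 21 s of the 62 s limit: the spool stands upright in the caddy's middle compartment and the guide arm is turned to its stop; the hand-in returned no verdict.

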